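Set the carb stop screw and lock it with its jam nut

TASK

Turn the stop screw on the carb clockwise until its red pointer end points along the red stripe on the casting. Then run the brass jam nut down clockwise until you feel it go stiff on its spring washer, and nip it up about 20 degrees beyond that point, so that it is locked without dragging the pointer off the stripe. Do not lean hard on the casting, do not disturb the other things on the shelf, and let go at the end.

Things in the scene. Friction and masses are not known exactly. Their poses are not given: they have to be found in the camera images.
- clamp: small dark steel bench clamp fixed to the shelf, base plate 130 x 150 x 10 mm; origin on the shelf directly under the screw axis, z up, x from the screw axis towards the red stripe. It grips the carb body; all of clamp and casting beside the boss is below 64 mm. Position and yaw vary.
- carb: old pitted aluminium carb casting 84 x 76 mm, flat top 63 mm above the shelf, fixed; origin and axes as the clamp's. A round boss on it, 32 mm diameter, top 85 mm above the shelf, carries the upright screw. A red stripe 13 x 4 mm is painted on the flat top, from 26 to 39 mm from the screw axis.
- mark (a point): unseen point 15 mm from the screw axis in the direction of the red stripe, 125 mm above the shelf: where the pointer tip must come
- screw: upright stop screw; origin on its axis at the boss top (85 mm above the shelf), x towards its red pointer end. Its head is a dark steel bar 30 mm long (along x, centred), 8 mm thick, from 30 to 54 mm above the origin, the +x third red. It turns about z only, stiffly (0.6 N m), and stays where left. Nut and washer ride round with it.
- pointer_tip (a point): end of the red pointer part of the bar, 15 mm from the screw axis, 40 mm above the screw's origin; it starts 0.5 to 1.1 rad counterclockwise (seen from above) of the stripe
- nut: flat brass hexagon jam nut on the screw under the bar: 38 mm across flats, 44 over corners, 14 high; origin on the axis at its underside, two flats face its +y and -y. Clockwise from above runs it down, 10 mm a turn, easily (0.03 N m). It starts 2.4 to 4.0 rad short of the washer; where it meets it must be felt. Underside when seated: 3 mm above the boss top.
- washer_ear (a point): ear of the copper spring washer (33 mm diameter, 3 thick, hidden under the nut), 12 mm from the axis, at first on the screw's +x. On contact torque rises to 0.4 N m within 0.07 rad (elastic: the nut springs back so far when let go); from there the nut winds the ear clockwise (to the screw's -y) at 0.4 N m, and it stays. Wind past 34 degrees crushes it.
- reamer: brass jet reamer handle lying on the shelf, 130 mm long, 14 mm thick; leave alone
- stack: silver velocity stack standing on the shelf, 82 mm wide, 55 mm high; leave alone
- filter: amber glass inline filter lying on the shelf, 104 mm long, 32 mm thick; leave alone
- scraper: black nylon gasket scraper lying flat, 143 mm long, 8 mm thick; leave alone
Things that resemble listed ones, but are neither listed nor needed, are in the scene too. There is more than one size of the clamp; the job needs the largest.

How it is judged:
By the outcome, as a careful person would: the job done as asked, in the order asked, and still so for the second after the job is handed in, with the robot touching nothing.
It also fails if it takes over 72 s, if anything falls off the work surface, if the arm or the gripper's body presses on something with over 40 N, if the wrist force passes 120 N, or if a joint passes its speed limit or range.

ROBOT

A 6-joint arm with a two-finger parallel gripper is mounted at the origin on the work surface. World frame = base frame: x ahead of the robot, y to its left, z up, the work surface at z = 0. Lengths are in m, angles in rad, forces in N, time in s.
With the tool pointing down it reaches from about 0.2 to 0.875 m from the base axis. Payload 3.4 kg.
Tool frame: the origin (TCP) lies between the finger pads; the fingertips stand 25 mm ahead of it and the grasp point (between the pads) lies 6 mm ahead of it (r.nose_length is the z of the fingertips in the tool frame, in m); z points along the fingers, y is the line along which they close (so a half turn about z gives the same grasp; the last joint's range is limited). The gripper opens to 94 mm and grips with 3 to 60 N. Pads are 16 mm wide; open, the fingers measure 119 mm over their backs; the gripper's body (75 mm by 177 mm) begins 78 mm behind the grasp point.
Start: joints at [-1.252, 0.276, 1.505, -0, 1.361, -0.121], TCP at [0.245, -0.52, 0.23] pointing down, gripper open.
Joint ranges: [-2.89, 2.89], [-0.75, 2.08], [0.22, 2.7], [-1.18, 4.32], [0.11, 2.71], [-2.7, 2.7]. Speed limits (rad/s): [2.57, 2.57, 3.14, 3.14, 3.14, 3.14].

INTERFACE

Orientations are given as a unit quaternion [w, x, y, z].
In Python, from plant import r, gripper_to, inverse_kinematics, vision, models, telemetry gives the robot as it stands. Calls block until the motion is done:
- r.move_to(position, orientation): joint-space move of the TCP to a pose.
- r.move_l(position, rot=None, vel=0.15, guard=None): straight line of the TCP; rot=None keeps the orientation; vel is the mean speed in m/s. With guard (N) it stops when the force on the tool has changed by that much, and returns True; else False.
- r.movej(angles): joint-space move.
- gripper_to(opening, f_grip=None): finger opening in m; f_grip is the grip in N (None keeps the last); returns when the fingers have stopped.
- r.hold(seconds).
- inverse_kinematics(position, orientation): joint angles nearest the present ones, or None.
- vision.snapshot(name): name is "scene" or "top" or "wrist"; returns the picture (420x560x3 uint8, red, green, blue); there is no depth.
- vision.get_calibration(name): a dict with "fx", "fy", "cx", "cy" (pixels), "position" and "orientation" of the camera in the world. Camera axes: x right, y down, z forward; pixel columns grow to the right and rows downward; lengths in m; the calibration is good to about 2 mm. A picture is of the moment at which its call begins: read the wrist's pose just before it. get_calibration takes no time and is no camera call; for the wrist camera it gives the pose at the moment of the call.
A pose or a line that the arm cannot do raises r.PlanningError and nothing moves.
- r.sign_off(): hands the job in; it is judged then, once.
Trained networks look in the newest picture that a camera, given by its name, has taken for a name from the list of things; names that differ only in an ending like _2 or _b are one class to them, and where a whole thing is asked for, a point or a joint stands for the part that bears it (a point fixed in the world has none). Each returns a list of dicts, best first, with "score" (0 to 1); they miss things now and then, are a little off and sometimes report something else, mostly with a low value. They report only what shows in the picture. A call takes as long as a camera call. They do not tell look-alikes from the thing itself.
- models.boxes_of(thing, camera): "at" ([x, y, z] in m, in world coordinates, good to about 4 mm: the middle of the surface that is visible of it).
- models.regions_of(thing, camera): "pixels" (420x560 bool, what is visible of it).
- models.mark_of(thing, camera): "at" ([x, y, z] in m, in world coordinates, good to about 4 mm: a listed point, or the origin of a listed thing).
Readings, each from a call of its own:
- telemetry.current_t(): time.
- telemetry.current_joints(): joint angles.
- telemetry.current_dq(): joint speeds.
- telemetry.current_joint_efforts(): joint torques, N m.
- telemetry.current_ee_pos(): TCP position.
- telemetry.current_tool_rot(): TCP orientation.
- telemetry.current_wrist_force(): force on the tool from outside, world axes, zero at the start.
- telemetry.current_torque(): the same for the moment, N m.
- telemetry.current_opening(): finger opening in m.
- telemetry.current_finger_force(): force on a finger pad.
Only numpy, scipy, OpenCV 4.12 (cv2) and the standard library are available. Lean on these libraries where they do the work, as an engineer would, in place of code of your own. Each camera call takes 0.05 s, during which the arm holds its last target. There are 200 camera calls.

## Working session

There is one attempt and no reset: what is moved stays moved. The work goes in short steps, each a Python script; the robot and the scene stay as the last script left them, time stands still between calls to the robot, and variables do not carry over. Pictures are saved under pics/ and viewed, at most 10 in all, crops included, and the job is handed in when it is done.

```bash
ls; mkdir -p pics
python3 - <<'E'
from plant import r, vision, models, telemetry
import cv2, numpy as np
for c in ["top","scene"]:
    im=vision.snapshot(c); cv2.imwrite(f"pics/{c}0.png",im[:,:,::-1])
    k=vision.get_calibration(c); print(c,{a:np.round(b,3) for a,b in k.items()})
    for t in ["clamp","carb","screw","nut","pointer_tip"]:
        print(t,[(np.round(d["at"],3).tolist(),round(d["score"],2)) for d in models.mark_of(t,c)])
print(telemetry.current_t())
E
```

```text
pics
top {'fx': np.float64(409.264), 'fy': np.float64(409.264), 'cx': np.float64(282.078), 'cy': np.float64(203.785), 'position': array([0.37 , 0.063, 0.901]), 'orientation': array([-0.059,  0.713, -0.695,  0.081])}
clamp [([0.289, -0.188, 0.001], 0.97), ([0.5, 0.002, 0.0], 0.87), ([0.369, 0.248, -0.0], 0.64)]
carb [([0.503, 0.002, 0.002], 0.82), ([0.288, -0.188, 0.002], 0.66), ([0.373, 0.249, 0.002], 0.56)]
screw [([0.373, 0.246, 0.061], 0.75), ([0.286, -0.186, 0.06], 0.64), ([0.504, -0.0, 0.085], 0.55)]
nut [([0.506, 0.004, 0.097], 0.77), ([0.375, 0.249, 0.062], 0.63)]
pointer_tip [([0.516, 0.003, 0.126], 0.67), ([0.384, 0.242, 0.094], 0.49), ([0.296, -0.191, 0.094], 0.46)]
scene {'fx': np.float64(405.355), 'fy': np.float64(405.355), 'cx': np.float64(280.223), 'cy': np.float64(202.692), 'position': array([1.143, 0.299, 0.61 ]), 'orientation': array([-0.244,  0.483,  0.755, -0.369])}
clamp [([0.372, 0.247, -0.002], 0.93), ([0.505, -0.002, 0.094], 0.65), ([0.508, 0.002, -0.001], 0.57), ([0.29, -0.191, -0.004], 0.55)]
carb [([0.284, -0.186, -0.003], 0.92), ([0.504, 0.001, -0.002], 0.85), ([0.374, 0.246, 0.002], 0.57)]
screw [([0.503, -0.002, 0.09], 0.9), ([0.289, -0.192, 0.063], 0.5), ([0.372, 0.244, 0.06], 0.49)]
nut [([0.506, -0.0, -0.002], 0.75), ([0.505, -0.001, 0.095], 0.67), ([0.288, -0.185, 0.064], 0.61), ([0.372, 0.245, 0.07], 0.44)]
pointer_tip [([0.515, 0.005, 0.125], 0.65), ([0.384, 0.245, 0.095], 0.59), ([0.507, 0.001, -0.004], 0.54), ([0.3, -0.19, 0.091], 0.52), ([0.512, 0.007, 0.088], 0.26)]
0.6
```

View top.

Run:
```python
import cv2, numpy as np
a=cv2.imread("pics/top0.png"); 
from plant import vision
k=vision.get_calibration("top")
from scipy.spatial.transform import Rotation as R
q=k["orientation"]; Rm=R.from_quat([q[1],q[2],q[3],q[0]]).as_matrix()
def px(p):
    c=Rm.T@(np.array(p)-k["position"]); return k["fx"]*c[0]/c[2]+k["cx"],k["fy"]*c[1]/c[2]+k["cy"]
for p in [[.504,0,.139],[.504,0,.063],[.373,.247,.1],[.287,-.188,.1]]: print(p,np.round(px(p)))
u,v=map(int,px([.504,0,.1]))
c=cv2.resize(a[v-50:v+50,u-60:u+60],None,fx=6,fy=6,interpolation=cv2.INTER_CUBIC); print(u,v)
cv2.imwrite("pics/topcrop.png",c)
```

```text
[0.504, 0, 0.139] [303. 214.]
[0.504, 0, 0.063] [300. 220.]
[0.373, 0.247, 0.1] [171. 282.]
[0.287, -0.188, 0.1] [399. 333.]
301 217
```

View pics/top0.png

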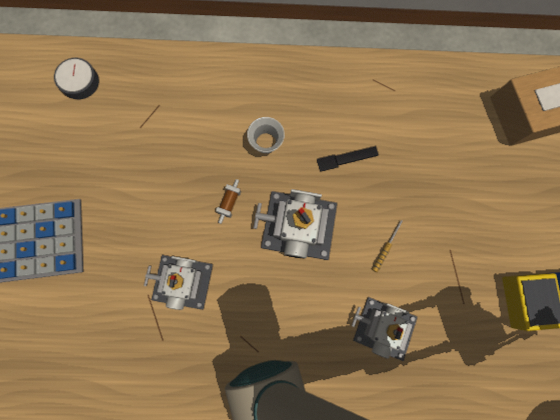

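View pics/scene0.png

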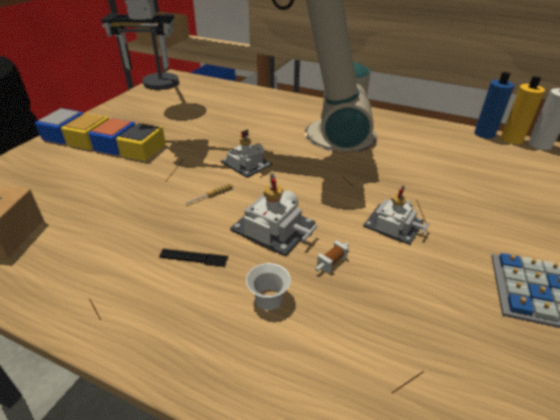

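View pics/topcrop.png

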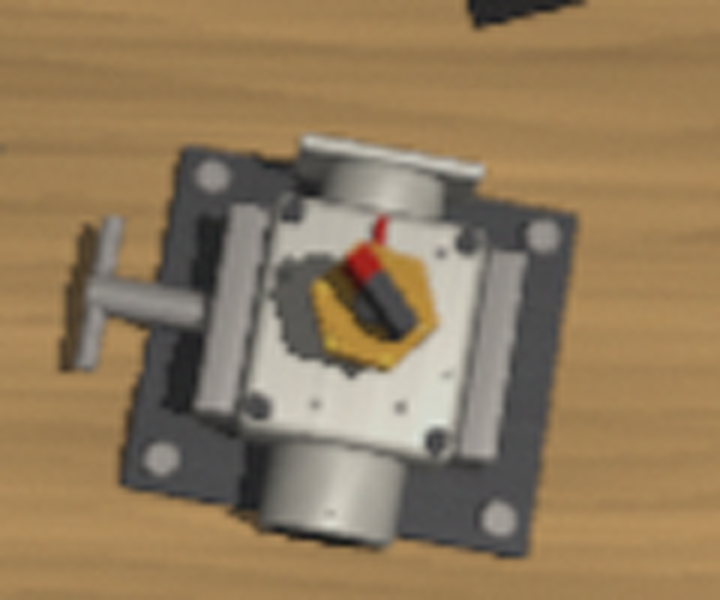

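The top view shows three clamps, at pixels (301,220), (177,282) and (390,330). The one at (301,220) is clearly the largest: its screw is at about 85 mm and its base is about 130 × 150 mm, and the crop confirms it. In the crop, the stripe is at (381,230) and the red end of the bar is at (362,262), counterclockwise of the stripe. Next I take a close look with the wrist camera.

```bash
cat > h.py <<'E'
from plant import r, gripper_to, inverse_kinematics, vision, models, telemetry as T
import cv2, numpy as np
from scipy.spatial.transform import Rotation as R
def quat(yaw):  # tool down, tool x at heading yaw (tool y at yaw-90deg)
    q=(R.from_euler('z',yaw)*R.from_euler('x',np.pi)).as_quat(); return [q[3],q[0],q[1],q[2]]
def rm(q): return R.from_quat([q[1],q[2],q[3],q[0]]).as_matrix()
def yaw():
    x=rm(T.current_tool_rot())[:,0]; return np.arctan2(x[1],x[0])
def ray(k,u,v,z):
    d=rm(k["orientation"])@np.array([(u-k["cx"])/k["fx"],(v-k["cy"])/k["fy"],1]); p=np.array(k["position"])
    return p+d*(z-p[2])/d[2]
def px(k,p):
    c=rm(k["orientation"]).T@(np.array(p)-k["position"]); return k["fx"]*c[0]/c[2]+k["cx"],k["fy"]*c[1]/c[2]+k["cy"]
E
python3 - <<'E'
from h import *
k=vision.get_calibration("top")
f=lambda u,v,z: ray(k,241+u/6,167+v/6,z)
a,b=f(357,255,.139),f(405,330,.139); d=a-b; print("bar",(a+b)/2,np.arctan2(d[1],d[0]))
a,b=f(183,150,.01),f(125,485,.01); d=a-b; print("clamp yaw",np.arctan2(d[1],d[0]), "stripe", f(381,230,.063))
w=vision.get_calibration("wrist"); print(w["position"],T.current_ee_pos(),w["fx"],yaw(),rm(w["orientation"]).round(2).tolist())
for y in np.arange(-3,3.1,.5):
    q=inverse_kinematics([.504,0,.25],quat(y)); print(round(y,1), None if q is None else np.round(q,2))
E
```

```text
bar [ 0.50103447 -0.00241439  0.139     ] 0.5802871720936328
clamp yaw -0.1398303061454444 stripe [ 0.53614295 -0.00868648  0.063     ]
[ 0.31970847 -0.48612233  0.38470867] [ 0.2448202  -0.52031747  0.23050951] 330.864939036645 0.4397663940417508 [[0.43, -0.87, -0.26], [-0.9, -0.41, -0.12], [0.0, 0.28, -0.96]]
-3.0 [-0.14  0.16  1.61  0.    1.37 -1.85]
-2.5 [-0.14  0.16  1.61  0.    1.37 -2.35]
-2.0 None
-1.5 None
-1.0 [-0.14  0.16  1.61 -0.    1.37  2.43]
-0.5 [-0.14  0.16  1.61 -0.    1.37  1.93]
0.0 [-0.14  0.16  1.61 -0.    1.37  1.43]
0.5 [-0.14  0.16  1.61 -0.    1.37  0.93]
1.0 [-0.14  0.16  1.61 -0.    1.37  0.43]
1.5 [-0.14  0.16  1.61  0.    1.37 -0.07]
2.0 [-0.14  0.16  1.61  0.    1.37 -0.57]
2.5 [-0.14  0.16  1.61  0.    1.37 -1.07]
3.0 [-0.14  0.16  1.61  0.    1.37 -1.57]
```

Run:
```python
from h import *
r.move_to([.503,-.001,.235],quat(0.2))
im=vision.snapshot("wrist"); k=vision.get_calibration("wrist")
for t in ["screw","carb","nut","pointer_tip","mark"]:
    print(t,[(np.round(d["at"],4).tolist(),round(d["score"],2)) for d in models.mark_of(t,"wrist")])
np.savez("w1.npz",im=im,**{a:b for a,b in k.items()})
u,v=px(k,[.503,-.001,.1]);u,v=int(u),int(v);print(u,v,T.current_t(),T.current_torque())
x0,y0=max(u-133,0),max(v-100,0); print(x0,y0)
cv2.imwrite("pics/w1.png",cv2.resize(im[y0:y0+200,x0:x0+266,::-1],None,fx=3,fy=3,interpolation=cv2.INTER_CUBIC))
```

```text
screw [([0.5053, -0.0016, 0.082], 0.97), ([0.3694, 0.252, 0.0633], 0.67), ([0.2891, -0.1842, 0.0573], 0.58)]
carb [([0.3776, 0.2455, 0.0007], 0.79), ([0.5013, -0.0028, -0.0016], 0.55)]
nut [([0.3737, 0.2464, 0.0628], 0.77), ([0.5035, -0.0026, 0.089], 0.7), ([0.2854, -0.1862, 0.0687], 0.65)]
pointer_tip [([0.5163, 0.0069, 0.1226], 0.67), ([0.3006, -0.1935, 0.0954], 0.59), ([0.3919, 0.2453, 0.0932], 0.55)]
mark [([0.5167, -0.0032, 0.124], 0.84), ([0.545, 0.1604, -0.0], 0.53)]
272 204 2.9833 [ 0.00017303  0.02247188 -0.02283688]
139 104
```

View pics/w1.png

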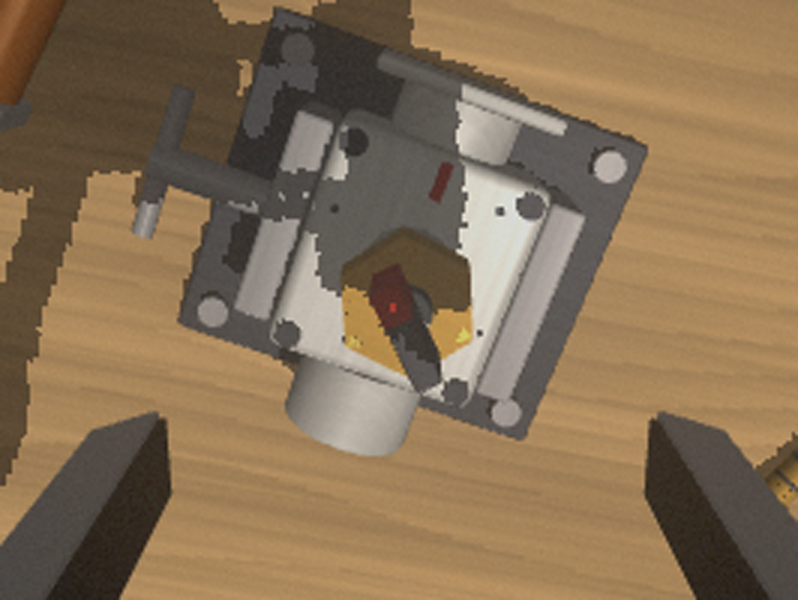

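Run:
```python
from h import *
k=dict(np.load("w1.npz"))
f=lambda u,v,z: ray(k,139+u/3,104+v/3,z)
def ang(n,p,q,z):
    a,b=f(*p,z),f(*q,z); d=a-b; print(n,a.round(4),b.round(4),"yaw",round(np.arctan2(d[1],d[0]),3),"len",round(np.hypot(*d[:2]),4))
ang("barL",(370,290),(418,392),.139)
ang("barR",(402,265),(440,372),.139)
ang("stripe",(446,164),(436,200),.063)
ang("clampR",(647,148),(522,438),.01)
ang("clampL",(277,8),(180,322),.01)
ang("clampT",(277,8),(647,148),.01)
ang("clampB",(180,322),(522,438),.01)
ang("castL",(333,125),(272,335),.063); ang("castR",(551,190),(465,400),.063)
for n,z in(("seat",.106),): 
    for p in [(406,228),(470,265),(472,325),(343,275),(345,335)]: print(p,f(*p,z).round(4))
im=k["im"]; cv2.imwrite("pics/w1b.png",cv2.resize(im[165:245,240:320,::-1],None,fx=7,fy=7,interpolation=cv2.INTER_CUBIC))
```

```text
barL [0.5158 0.0094 0.139 ] [ 0.4904 -0.0087  0.139 ] yaw 0.618 len 0.0311
barR [0.524  0.0025 0.139 ] [ 0.4972 -0.0133  0.139 ] yaw 0.531 len 0.0311
stripe [ 0.542  -0.0083  0.063 ] [ 0.5297 -0.0076  0.063 ] yaw -0.061 len 0.0123
clampR [ 0.5562 -0.0854  0.01  ] [ 0.4306 -0.0664  0.01  ] yaw -0.15 len 0.127
clampL [0.5786 0.0606 0.01  ] [0.4524 0.0791 0.01  ] yaw -0.145 len 0.1275
clampT [0.5786 0.0606 0.01  ] [ 0.5562 -0.0854  0.01  ] yaw 1.419 len 0.1477
clampB [0.4524 0.0791 0.01  ] [ 0.4306 -0.0664  0.01  ] yaw 1.422 len 0.1471
castL [0.5471 0.0303 0.063 ] [0.4725 0.0382 0.063 ] yaw -0.105 len 0.075
castR [ 0.5405 -0.0441  0.063 ] [ 0.4622 -0.0322  0.063 ] yaw -0.151 len 0.0792
(406, 228) [0.5271 0.0021 0.106 ]
(470, 265) [ 0.52   -0.0185  0.106 ]
(472, 325) [ 0.5022 -0.0231  0.106 ]
(343, 275) [0.5097 0.0174 0.106 ]
(345, 335) [0.4916 0.0135 0.106 ]
```

View pics/w1b.png

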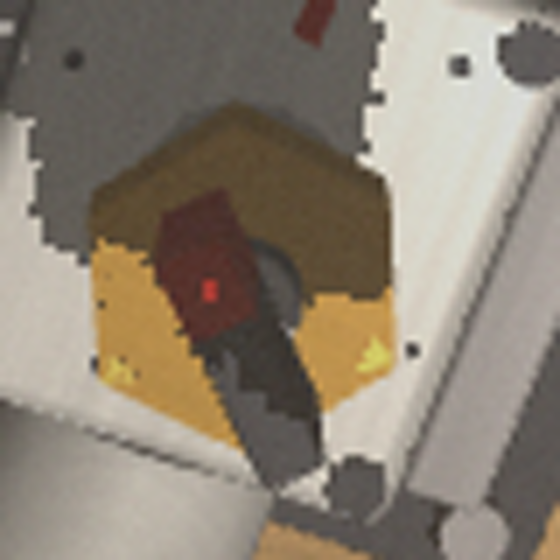

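Run:
```python
from h import *
k=dict(np.load("w1.npz"))
f=lambda u,v,z: ray(k,240+u/7,165+v/7,z)
P=[f(*p,.139) for p in [(157,258),(228,235),(275,488),(322,462)]]
d=(P[0]+P[1]-P[2]-P[3])/2; print("bar centre",sum(P)/4,"yaw",np.arctan2(d[1],d[0]),np.hypot(*d[:2]), np.hypot(*(P[0]-P[1])[:2]))
Q=[f(*p,.107) for p in [(237,100),(88,190),(390,180)]]
print(Q)
c=P and sum(P)/4
s=ray(k,139+441/3,104+182/3,.063); e=s-c; print("stripe bearing",s,np.arctan2(e[1],e[0]),np.hypot(*e[:2]))
```

```text
bar centre [ 0.50478897 -0.00313793  0.139     ] yaw 0.6159990414418461 0.02980043782733565 0.00839144932541819
[array([0.52787885, 0.00264293, 0.107     ]), array([0.5129384 , 0.01866732, 0.107     ]), array([ 0.52170107, -0.01813427,  0.107     ])]
stripe bearing [ 0.53589317 -0.00793339  0.063     ] -0.15296971995567382 0.031471697445527476
```

```bash
cat >> h.py <<'E'
def st(tag=""):
    print(tag,"t",round(T.current_t(),2),"F",np.round(T.current_wrist_force(),1),"M",np.round(T.current_torque(),3),"op",round(T.current_opening(),4),"ff",np.round(T.current_finger_force(),1),"yaw",round(yaw(),4),"p",np.round(T.current_ee_pos(),4))
E
python3 - <<'E'
from h import *
c=[.5045,-.0025]
gripper_to(.03,5)
r.move_to(c+[.19],quat(.616)); st("above")
print(r.move_l(c+[.139],vel=.06,guard=8)); st("down")
gripper_to(0.0,5); r.hold(.2); st("grip5")
E
```

```text
above t 4.54 F [-0.6  0.1 -0.3] M [-0.003 -0.032 -0.012] op 0.03 ff 0.0 yaw 0.6136 p [ 0.5046 -0.0025  0.1901]
False
down t 5.54 F [0.6 0.2 0.3] M [-0.063 -0.017  0.002] op 0.0299 ff 0.0 yaw 0.6159 p [ 0.5048 -0.0025  0.1393]
grip5 t 6.15 F [-2.7  4.7  3.6] M [0.983 0.423 0.051] op 0.0135 ff 5.0 yaw 0.6157 p [ 0.504  -0.0016  0.1392]
```

Run:
```python
from h import *
gripper_to(.03,5)
c=[.503,-.0003]
r.move_l(c+[.139],vel=.03); r.hold(.1); st("moved")
gripper_to(0.0,5); r.hold(.2); st("grip5")
```

```text
moved t 6.98 F [-0.1 -0.6  0.7] M [ 0.009 -0.012  0.001] op 0.03 ff 0.0 yaw 0.6162 p [ 5.03e-01 -3.00e-04  1.39e-01]
grip5 t 7.59 F [ 2.1 -5.3 -2.2] M [-0.988 -0.461 -0.058] op 0.0132 ff 5.0 yaw 0.6163 p [ 0.5037 -0.0012  0.1391]
```

Run:
```python
from h import *
im=vision.snapshot("wrist"); k=vision.get_calibration("wrist")
np.savez("w2.npz",im=im,**k)
u,v=map(int,px(k,[.5037,-.0012,.13])); print(u,v,im.shape)
x0,y0=max(u-70,0),min(max(v-60,0),300); print(x0,y0)
cv2.imwrite("pics/w2.png",cv2.resize(im[y0:y0+120,x0:x0+140,::-1],None,fx=5,fy=5,interpolation=cv2.INTER_CUBIC))
```

```text
272 267 (420, 560, 3)
202 207
```

View pics/w2.png

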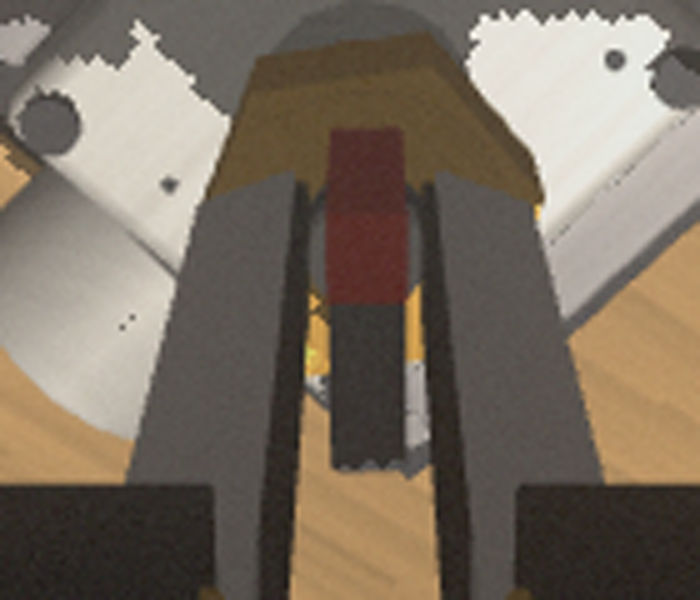

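The bar is aligned between the pads, but the fingertips are closed on the roughly 13 mm shank just under it (grey disc at about (365,235)). I raise 6 mm and grip the bar itself.

Run:
```python
from h import *
gripper_to(.03,5)
c=[.5038,-.0013]
r.move_l(c+[.146],vel=.03); r.hold(.1)
gripper_to(0.0,5); r.hold(.15); st("grip5")
gripper_to(0.0,50); r.hold(.15); st("grip50")
if T.current_opening()<.0095:
    q=np.array(T.current_joints()); q[5]+=.2; r.movej(list(q)); st("+.2")
```

```text
grip5 t 9.23 F [ 0.3  0.2 -0.4] M [-0.188 -0.067  0.042] op 0.0079 ff 5.0 yaw 0.6161 p [ 0.5038 -0.0014  0.1459]
grip50 t 9.6 F [ 0.  -1.  -1.7] M [-0.21  -0.157  0.165] op 0.0078 ff 50.0 yaw 0.6162 p [ 0.5039 -0.0014  0.1459]
+.2 t 9.91 F [ 0.2 -0.8 -1.1] M [-0.233 -0.111 -0.179] op 0.0071 ff 50.0 yaw 0.4185 p [ 0.5038 -0.0014  0.1459]
```

Run:
```python
from h import *
gripper_to(.03,5)
p=[.5038,-.0013]
im=vision.snapshot("wrist"); k=vision.get_calibration("wrist")
np.savez("w3.npz",im=im,**k)
cv2.imwrite("pics/w3.png",cv2.resize(im[207:327,202:342,::-1],None,fx=5,fy=5,interpolation=cv2.INTER_CUBIC)); st()
```

```text
t 10.52 F [-0.4  0.5 -0.3] M [-0.012 -0.017 -0.019] op 0.0298 ff 0.0 yaw 0.4164 p [ 0.5039 -0.0014  0.1459]
```

View pics/w3.png

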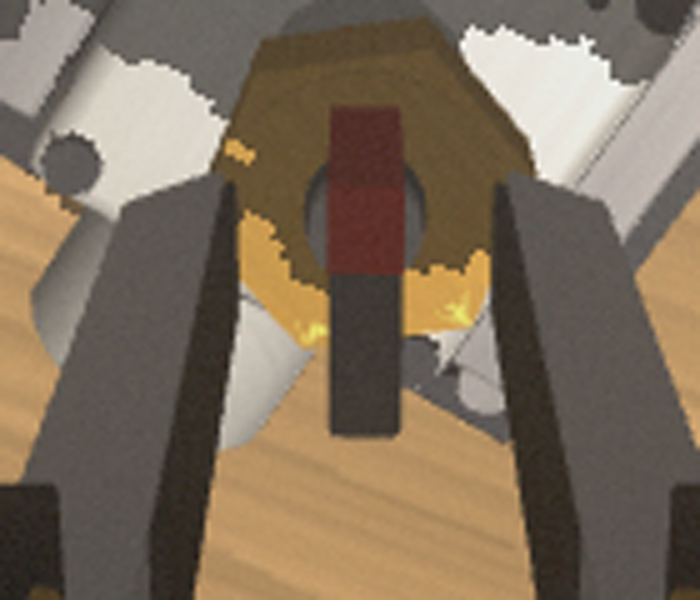

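The screw followed the gripper exactly (the bar is still upright in the image). I turn it most of the rest of the way, then measure.

Run:
```python
from h import *
r.move_l([.5038,-.0013,.143],vel=.03)
gripper_to(0.0,50); r.hold(.1); st("grip")
q=np.array(T.current_joints()); q[5]+=yaw()+.145; r.movej(list(q)); r.hold(.1); st("turned")
gripper_to(.05,5)
r.move_l([.5038,-.0013,.235],vel=.15); st("up")
im=vision.snapshot("wrist"); k=vision.get_calibration("wrist")
np.savez("w4.npz",im=im,**k)
u,v=map(int,px(k,[.515,-.003,.1])); x0,y0=u-60,v-60; print(x0,y0)
cv2.imwrite("pics/w4.png",cv2.resize(im[y0:y0+100,x0:x0+120,::-1],None,fx=6,fy=6,interpolation=cv2.INTER_CUBIC))
for t in ["screw","mark","pointer_tip"]: print(t,[(np.round(d["at"],4).tolist(),round(d["score"],2)) for d in models.mark_of(t,"wrist")][:2])
```

```text
grip t 11.34 F [-0.5 -2.  -0.3] M [-0.063  0.032 -0.032] op 0.0077 ff 50.0 yaw 0.4161 p [ 0.5039 -0.0014  0.143 ]
turned t 12.04 F [ 0.4 -0.2 -0.1] M [ 0.01  -0.045  0.475] op 0.0078 ff 50.2 yaw -0.1432 p [ 0.5039 -0.0014  0.143 ]
up t 13.62 F [-1.1 -0.6  0. ] M [0.052 0.016 0.04 ] op 0.05 ff 0.0 yaw -0.145 p [ 0.5032 -0.0012  0.2343]
213 132
screw [([0.5059, -0.0002, 0.0839], 0.56), ([0.373, 0.2526, 0.0628], 0.51)]
mark [([0.5142, -0.0042, 0.1211], 0.92)]
pointer_tip [([0.3877, 0.2465, 0.0942], 0.67), ([0.5187, -0.0057, 0.1206], 0.62)]
```

View pics/w4.png

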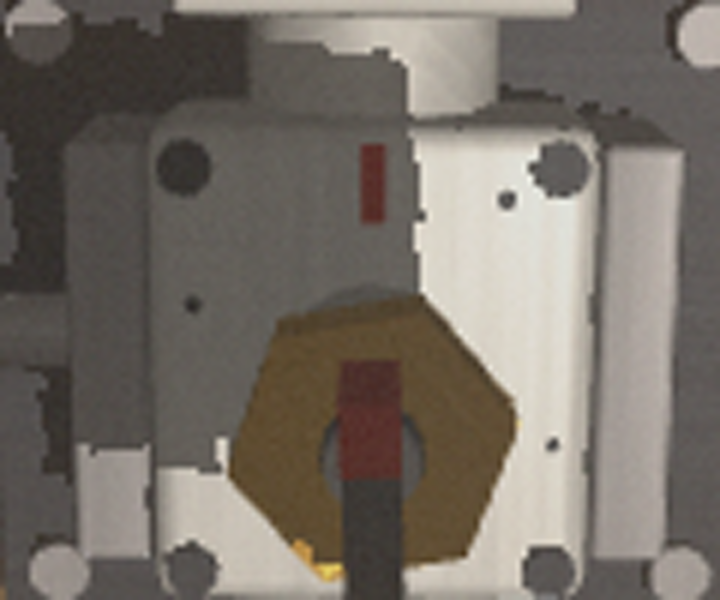

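The stripe (x≈372) and the bar (x≈371) are collinear and both vertical in the crop, so the pointer is on the mark. The nut flats are normal to about 0.04 rad. Next I grip the nut with the wrist wound back so one stroke is enough.

```bash
cat >> h.py <<'E'
C=[.5038,-.0013]
def mz(n=5):
    s=[]
    for _ in range(n): s.append(T.current_torque()[2]); r.hold(.02)
    return float(np.mean(s))
def go(y,z): r.movej(list(inverse_kinematics(C+[z],quat(y))))
E
python3 - <<'E'
from h import *
Y0=3.705
gripper_to(.062,5)
r.move_to(C+[.2],quat(Y0)); print(T.current_joints()); st("above")
print(r.move_l(C+[.107],vel=.08,guard=8)); st("down")
gripper_to(0.02,5); r.hold(.15); st("grip5")
E
```

```text
[-1.40761967e-01  1.89044505e-01  1.70206922e+00 -7.09343107e-08
  1.25041438e+00 -2.27485462e+00]
above t 17.46 F [-0.2 -0.6 -0. ] M [ 0.127 -0.116  0.02 ] op 0.0618 ff 0.0 yaw -2.5783 p [ 0.5038 -0.0013  0.2   ]
False
down t 18.77 F [-0.4 -0.5 -0.8] M [ 0.141 -0.126 -0.   ] op 0.0623 ff 0.0 yaw -2.5781 p [ 0.5042 -0.0014  0.1075]
grip5 t 19.42 F [ 0.6 -0.8  1.2] M [ 0.048 -0.074  0.055] op 0.0381 ff 5.0 yaw -2.5782 p [ 0.504  -0.0014  0.1071]
```

Run:
```python
from h import *
gripper_to(0.02,45); st("grip")
Y0,Z0=3.705,.107
zz=lambda a: Z0-.010*a/(2*np.pi)
a=0
for a in [.6,1.2,1.8,2.2]:
    go(Y0-a,zz(a)); print(a,round(mz(),3),np.round(T.current_wrist_force(),1))
log=[]
while a<4.25:
    a+=.06; go(Y0-a,zz(a)); m=mz(3); ya=(Y0-yaw())%(2*np.pi); log.append((round(a,3),round(ya,4),round(m,3)))
    if m>.2: break
print(log[::6],log[-6:]); st("end")
```

```text
grip t 19.63 F [ 0.3 -0.1  2.2] M [ 0.074 -0.122 -0.014] op 0.0378 ff 45.0 yaw -2.5782 p [ 0.5039 -0.0014  0.1071]
0.6 -0.037 [ 0.8 -0.2  2.2]
1.2 -0.028 [ 0.1 -1.3  2.6]
1.8 -0.025 [ 0.1 -1.3  2.8]
2.2 -0.037 [ 0.7 -1.   3.3]
[(2.26, np.float64(2.2579), -0.006), (2.62, np.float64(2.6179), -0.03), (2.98, np.float64(2.978), 0.006), (3.34, np.float64(3.338), -0.018), (3.7, np.float64(3.698), -0.026)] [(3.58, np.float64(3.578), -0.027), (3.64, np.float64(3.638), -0.032), (3.7, np.float64(3.698), -0.026), (3.76, np.float64(3.758), -0.035), (3.82, np.float64(3.8179), -0.0), (3.88, np.float64(3.8774), 0.242)]
end t 30.71 F [-0.1 -5.   3.9] M [-0.854  0.011  0.304] op 0.0375 ff 45.0 yaw -0.1724 p [ 0.5038 -0.0013  0.1009]
```

The nut touched the washer at a≈3.82 rad and is fully stiff at about 3.89. I wind on to 4.22 (about 19–20° past stiff) and watch the torque.

Run:
```python
from h import *
Y0,Z0=3.705,.107
zz=lambda a: Z0-.010*a/(2*np.pi)
for a in [3.92,3.98,4.04,4.10,4.16,4.22]:
    go(Y0-a,zz(a)); print(a,round((Y0-yaw())%(2*np.pi),4),round(mz(3),3),round(T.current_opening(),4))
st("end")
# unload the elastic part, then let go
go(Y0-4.15,zz(4.22)); st("unload")
gripper_to(.062,5); st("open")
r.move_l(C+[.235],vel=.12,guard=15); 
r.move_to([.5038,-.0013,.235],quat(-.145)); st("up")
im=vision.snapshot("wrist"); k=vision.get_calibration("wrist")
np.savez("w5.npz",im=im,**k)
cv2.imwrite("pics/w5.png",cv2.resize(im[132:232,213:333,::-1],None,fx=6,fy=6,interpolation=cv2.INTER_CUBIC))
```

```text
3.92 3.9178 0.391 0.038
3.98 3.9779 0.367 0.0379
4.04 4.0379 0.349 0.0377
4.1 4.0979 0.394 0.0379
4.16 4.1579 0.379 0.0376
4.22 4.2179 0.387 0.0374
end t 32.51 F [-0.4 -3.9  7.9] M [-0.704  0.08   0.369] op 0.0374 ff 45.0 yaw -0.5128 p [ 0.5038 -0.0013  0.1007]
unload t 32.76 F [-1.4 -5.3  7.6] M [-0.791  0.15   0.043] op 0.0378 ff 45.0 yaw -0.4437 p [ 0.5038 -0.0012  0.1007]
open t 33.34 F [-1.2 -0.3 -0.3] M [ 0.103 -0.007  0.018] op 0.0623 ff 0.0 yaw -0.445 p [ 0.5037 -0.0011  0.1001]
up t 35.01 F [-0.6 -0.4 -0.6] M [0.071 0.003 0.033] op 0.0618 ff 0.0 yaw -0.1479 p [ 0.5035 -0.0013  0.2344]
```

View pics/w5.png

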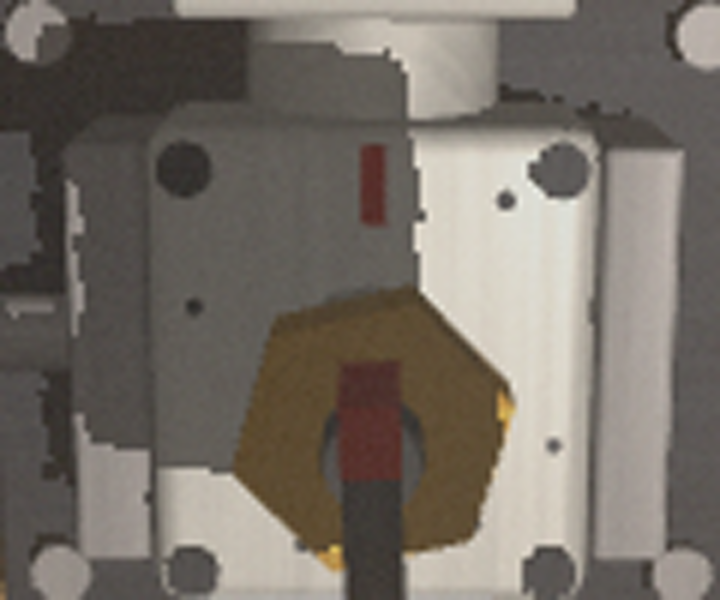

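The picture shows the pointer (x≈371) still on the stripe (x≈372). The nut is seated and the gripper is clear of everything. I hand it in.

```bash
python3 -c "
from h import *
r.hold(.2); print(r.sign_off(), T.current_t())"
```

```text
the job is handed in; nothing more can be done
the job is handed in; nothing more can be done
```

The job is handed in at about 35 s: the pointer is on the stripe, the nut was wound about 19° past the point where it went fully stiff (steady 0.39 N m) without moving the pointer, and the gripper has let go and is clear.

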